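# Load a spectacle-frame carrier into a measuring dock and key in the job

### The job

Load the black carrier with the spectacle frame into the recess of the white measuring dock (either way round) and press it fully home, so that its base is flush with the dock's top; set it in gently, do not drop it. Only then press the console's round key, the square key and the long bar key in that order, one at a time, each fully down for a moment and then released. Never press the cross-shaped key, and leave the two jars and the spectacle case where they stand.

Things in the scene. Friction and masses are not known exactly. Their poses are not given: they have to be found in the camera images.
- carrier: the loose carrier, 0.2 to 0.45 kg: a black block 140 mm (its y) x 70 mm (its x) x 22 mm high, its lowest 4 mm drawn in by 3 mm all round; on top lies a spectacle frame (up to 8 mm above the block, 50 mm long each side of the middle) and in the middle stands an aluminium grip post 36 mm (x) x 24 mm (y), rising 50 mm above the block (72 mm above the underside). Origin: centre of the underside, z up
- carrier_grip (a point): centre of the top face of the carrier's grip post, 72 mm above the carrier's origin; axes as the carrier's
- dock: the fixed white measuring dock, 200 x 200 x 70 mm, with a ridge 34 mm wide and 25 mm higher along its far (+x) edge. Origin: centre of its underside
- dock_recess (a point): centre of the mouth of the dock's rectangular recess, level with the dock's top face (70 mm above the table), 20 mm nearer the robot (-x) than the dock's middle; the recess is 146 mm along the dock's y and 76 mm along its x, axes as the dock's. Its floor is the aluminium nest. The carrier is home when its base's top is level with this point, its origin then 22 mm below it
- nest (a joint): travel of the nest, the sliding floor of the recess: at 0 it stands 12 mm below the dock's top (carrier base 10 mm proud), at 0.010 m, fully down, 22 mm below. Starts at 0 to 0.003 m. Friction (about 8 N in all) holds it where it is left, also under the carrier's weight: it must be pushed down
- console: the fixed grey key console, 150 x 150 x 40 mm, origin at the centre of its underside. Four white keys of different shapes stand on it in a 2 x 2 grid of 68 mm pitch (at +-34 mm in its x and y), in any arrangement; each stands 12 mm above a black 62 mm square bezel, top 56.5 mm above the table
- key_round_top (a point): top centre of the round (46 mm diameter) key; its x, y axes are the console's, z up
- key_square_top (a point): top centre of the square (44 mm) key; its x, y axes are the console's, z up
- key_bar_top (a point): top centre of the long bar (20 mm in x, 54 mm in y) key; its x, y axes are the console's, z up
- key_cross_top (a point): top centre of the cross-shaped (two 16 x 52 mm arms) key; its x, y axes are the console's, z up
- key_round (a joint): travel of the round key: 0 up, 0.008 m fully down; a spring (about 2 N at the start, 6 N fully down) returns it
- key_square (a joint): travel of the square key: 0 up, 0.008 m fully down; a spring (about 2 N at the start, 6 N fully down) returns it
- key_bar (a joint): travel of the bar key: 0 up, 0.008 m fully down; a spring (about 2 N at the start, 6 N fully down) returns it
- key_cross (a joint): travel of the cross key: 0 up, 0.008 m fully down; a spring (about 2 N at the start, 6 N fully down) returns it
- jar_tall: bystander: closed jar, 54 mm diameter, 85 mm high, loose; origin at the centre of its underside
- jar_short: bystander: closed white jar, 60 mm diameter, 55 mm high, loose; origin at the centre of its underside
- case: bystander: black spectacle case, 160 mm (y) x 60 mm (x) x 40 mm high, loose; origin at the centre of its underside
Things that resemble listed ones, but are neither listed nor needed, are in the scene too. Leave any green or yellow look-alike of the carrier alone.

How it is judged:
On the way, in this order (a step that is already met when the one before it is completed fails the run):
1. the carrier is in the recess, level, and pressed home (z of carrier in the frame of dock_recess below -0.0205 m and horizontal distance between carrier and dock_recess below 0.006 m and angle between carrier's own z axis and vertical below 0.05 rad), for 0.2 s.
2. the round key is pressed fully down, alone (value of joint key_round above 0.0065 m and value of joint each of key_square, key_bar, key_cross below 0.002 m), for 0.1 s.
3. the square key is pressed fully down, alone (value of joint key_square above 0.0065 m and value of joint each of key_round, key_bar, key_cross below 0.002 m), for 0.1 s.
4. the bar key is pressed fully down, alone (value of joint key_bar above 0.0065 m and value of joint each of key_round, key_square, key_cross below 0.002 m), for 0.1 s.
At the end, for the whole second after the job is handed in: The carrier rests in the dock's recess, its base flush with the top to 1.5 mm, within 6 mm of the recess's centre and level within 3 degrees; all four keys are up again, and jars and case stand upright (all of step 1 and linear speed of carrier below 0.02 m/s and value of joint each of key_round, key_square, key_bar, key_cross below 0.002 m and angle between each of jar_tall, jar_short, case's own z axis and vertical below 0.2 rad); the robot touches nothing.
It fails at once if the cross-shaped key is pressed (more than 3 mm) (value of joint key_cross above 0.003 m).
It fails at once if two keys are pressed at once (each more than 3 mm) (value of joint each of key_round, key_square above 0.003 m or value of joint each of key_round, key_bar above 0.003 m or value of joint each of key_round, key_cross above 0.003 m or value of joint each of key_square, key_bar above 0.003 m or value of joint each of key_square, key_cross above 0.003 m or value of joint each of key_bar, key_cross above 0.003 m).
It fails at once if a key is pressed (more than 3 mm) while the carrier is not home in the dock (value of joint any of key_round, key_square, key_bar, key_cross above 0.003 m and not (z of carrier in the frame of dock_recess below -0.0205 m and horizontal distance between carrier and dock_recess below 0.006 m and angle between carrier's own z axis and vertical below 0.05 rad)).
It fails at once if the carrier is dropped or slammed into the dock (faster than 0.6 m/s in it or within 20 mm above it, or more than 60 N between them) (contact force between carrier and dock above 60 N or (horizontal distance between carrier and dock_recess below 0.1 m and z of carrier in the frame of dock_recess below 0.02 m and linear speed of carrier above 0.6 m/s)).
It fails at once if a jar or the case is moved more than 30 mm (distance of any of jar_tall, jar_short, case from where it was at the start of the episode above 0.03 m).
It also fails if it takes over 61 s, if anything falls off the work surface, if the arm or the gripper's body presses on something with over 40 N, if the wrist force passes 120 N, or if a joint passes its speed limit or range.

### The arm

A 6-joint arm with a two-finger parallel gripper is mounted at the origin on the work surface. World frame = base frame: x ahead of the robot, y to its left, z up, the work surface at z = 0. Lengths are in m, angles in rad, forces in N, time in s.
With the tool pointing down it reaches from about 0.325 to 1 m from the base axis. Payload 5.1 kg.
Tool frame: the origin (TCP) lies at the very end of the fingers, on their centre line; the grasp point (between the pads) lies 19 mm behind it; z points along the fingers, y is the line along which they close (so a half turn about z gives the same grasp; the last joint's range is limited). The gripper opens to 85 mm and grips with 20 to 120 N. Pads are 22 mm wide; open, the fingers measure 114 mm over their backs; the gripper's body (76 mm by 85 mm) begins 54 mm behind the grasp point. The pads swing forward as they close: fully open they stand 13 mm farther back than shut.
Start: joints at [1.201, 0.124, 1.65, -0, 1.367, -0.083], TCP at [0.184, 0.623, 0.231] pointing down, gripper open.
Joint ranges: [-2.61, 2.61], [-1.02, 2.33], [0.03, 2.71], [-1.35, 4.49], [0.32, 2.68], [-2.91, 2.91]. Speed limits (rad/s): [2.57, 2.57, 3.14, 3.14, 3.14, 3.14].

### API

Orientations are given as a rotation vector (axis times angle).
In Python, from plant import sense, grab_frame, close_job gives the robot as it stands. The module is installed in compiled form; this text tells all that it offers.
- The arm moves only by the shell command python3 -m creep 'ROWS' [OPENING] [FORCE]. ROWS is JSON, a list that holds one entry, the list of rows, each a list of 6 numbers: the shift along the world's x, y, z in m, then the turn, a rotation vector about the world's x, y, z in rad. A call has 1 to 5 rows; each row is the pose to reach, as a shift and turn from the pose commanded when the call began; what a row does not reach only later rows make up. A row lasts 1/10 s, in which the tool goes at most 50 mm and 8.59 degrees, less where a joint would pass 70% of its speed; a pose out of reach is approached as far as the arm can. A call with a gripper value outside its range is refused whole. OPENING is the finger opening in m, from 0 to 0.0854, set as the call begins (- or left out, the last holds). The fingers move at their own pace and stop on an object; FORCE is the grip in N (left out, the last holds). Time passes only in rows, so rows that repeat a pose let the fingers close. It gives the time, the measured TCP pose, the force, the opening and the grip force at its end, in the units of the state.
- sense(): the state, without advancing time (a new reading comes with each control period).
- grab_frame(name): name is "scene" or "top" or "wrist"; returns a dict with "image" (384x512x3 uint8, blue, green, red), "z_map" (384x512 float32, m along the optical axis (not along the pixel's ray), 0 where there is no reading), "K" (3x3 intrinsics, pixels), "R" (3x3) and "t" (3): a world point X has camera coordinates R X + t. Camera axes: x right, y down, z forward; pixel columns grow to the right and rows downward; lengths in m; the calibration is good to about 2 mm. A picture is of the moment at which its call begins.
- close_job(): hands the job in; it is judged then, once.
The state is a dict: "t": time; "qpos": joint angles; "qvel": joint speeds; "joint_torque": joint torques, N m; "ee_pos": TCP position; "tcp_rot": TCP orientation; "wrist_force": force on the tool from outside, world axes, zero at the start; "wrist_torque": the same for the moment, N m; "grip_width": finger opening in m; "finger_force": force on a finger pad.
Only numpy, scipy, OpenCV 4.12 (cv2) and the standard library are available. Lean on these libraries where they do the work, as an engineer would, in place of code of your own. Each camera call takes 0.05 s, during which the arm holds its last target. There are 200 camera calls.

## Working session

There is one attempt and no reset: what is moved stays moved. The work goes in short steps, Python scripts to look and compute and a shell command to move; the robot and the scene stay as the last step left them, time stands still between calls to the robot, and variables do not carry over. Pictures are saved under pics/ and viewed, at most 10 in all, crops included, and the job is handed in when it is done.

```bash
mkdir -p pics
cat > h.py <<'E'
import numpy as np, cv2, pickle
from plant import sense, grab_frame
def get(n,tag):
    f=grab_frame(n); cv2.imwrite(f'pics/{tag}.png',f['image']); pickle.dump(f,open(f'pics/{tag}.pkl','wb')); return f
def load(tag): return pickle.load(open(f'pics/{tag}.pkl','rb'))
def plane(f,px,z):
    px=np.atleast_2d(np.asarray(px,float)); d=np.c_[px,np.ones(len(px))]@np.linalg.inv(f['K']).T@f['R']
    c=-f['R'].T@f['t']; return c+d*((z-c[2])/d[:,2])[:,None]
def cloud(f):
    v,u=np.mgrid[0:384,0:512]; p=np.stack([u,v,np.ones_like(u)],-1)@np.linalg.inv(f['K']).T*f['z_map'][...,None]
    return (p-f['t'])@f['R']
E
python3 - <<'E'
from h import *
a=get('scene','s0')['image'];b=get('top','t0')
cv2.imwrite('pics/t0b.png',cv2.resize(b['image'],(800,600)))
print(sense()['ee_pos'],sense()['tcp_rot'],b['K'],-b['R'].T@b['t'],b['R'])
E
```

```text
[0.18371104 0.62293422 0.23016799] [-4.48948222e-01 -3.10887647e+00  2.86579335e-03] [[381.22728607   0.         251.53031864]
 [  0.         381.22728607 194.50926294]
 [  0.           0.           1.        ]] [ 0.41663393 -0.00170566  1.17346995] [[-0.01770911 -0.99979781 -0.00952506]
 [-0.99491196  0.01856596 -0.09902275]
 [ 0.09917957  0.00772299 -0.99503958]]
```

View pics/t0b.png

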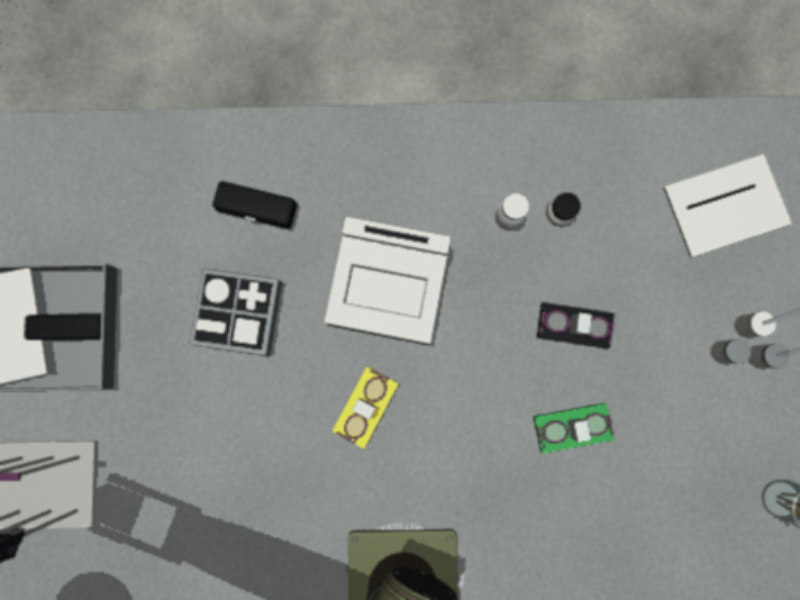

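View pics/s0.png

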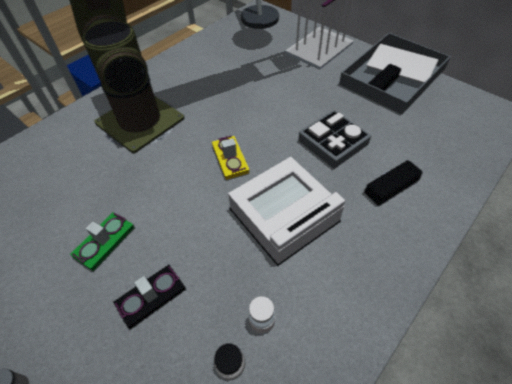

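The top view (800 px) shows the black carrier at (576,325), the dock at (388,285) with its recess at (386,292), and the console at (237,312). Its keys are round (217,290), cross (252,296), bar (211,326) and square (247,331). The scene view agrees. I'll measure these from the top view.

```bash
cat > m.py <<'E'
from h import *
f=load('t0'); im=f['image'].astype(int); g=im.max(2); P=cloud(f)
def comps(mask,box,amin,amax=1e9):
    m=np.zeros(g.shape,np.uint8); x0,y0,x1,y1=[int(v*.64) for v in box]; m[y0:y1,x0:x1]=mask[y0:y1,x0:x1]
    n,l,s,c=cv2.connectedComponentsWithStats(m.astype(np.uint8))
    return [(l==i) for i in range(1,n) if amin<s[i,4]<amax]
def rect(m,z):
    # min area rect on the plane z, in world
    pts=np.argwhere(m)[:,::-1]; w=plane(f,pts,z)[:,:2]
    (c,s,a)=cv2.minAreaRect((w*1000).astype(np.float32)); return np.round(w.mean(0),4),np.round(c,1),np.round(s,1),round(a,1)
print('post');[print(rect(c,.072)) for c in comps(g>150,(530,290,630,360),30)]
print('carrier');[print(rect(c,.022)) for c in comps(cv2.morphologyEx(((g<80)).astype(np.uint8),cv2.MORPH_CLOSE,np.ones((13,13)))>0,(520,285,640,365),500)]
print('keys');[print(rect(c,.0565),np.argwhere(c).mean(0)[::-1]/.64) for c in comps(g>150,(185,265,285,360),60)]
print('dock heights',np.percentile(P[..,2] if 0 else P[170:200,225:270,2],[5,50,95]))
z=P[...,2]; x=P[...,0];y=P[...,1]
print('recess by depth')
[print(rect(c,.07),c.sum()) for c in comps((z<.0665)&(z>.045),(335,255,440,330),300)]
print('dock top');[print(rect(c,.07),c.sum()) for c in comps((z>.04)&(z<.085),(310,205,470,360),300)]
E
sed -i 's/P\[\.\.,2\] if 0 else //' m.py; python3 m.py
```

```text
post
(array([ 0.4849, -0.345 ]), array([ 485. , -345.9]), array([23. , 32.2]), 87.2)
carrier
(array([ 0.4843, -0.3423]), array([ 484.4, -342.3]), array([141.7,  70. ]), 79.9)
keys
(array([0.5606, 0.3416]), array([559.7, 342.5]), array([42.1, 41.5]), 0.6) [216.10509777 290.07506983]
(array([0.5495, 0.2742]), array([549.3, 274.2]), array([42.6, 41.6]), 35.1) [251.58347315 295.20763423]
(array([0.4939, 0.3534]), array([493.9, 353.6]), array([55.6, 18.7]), 80.9) [209.41373967 325.3357438 ]
(array([0.4829, 0.2853]), array([483. , 285.4]), array([42.8, 42.7]), 80.8) [245.46511628 330.51598837]
dock heights [0.04956892 0.05503381 0.06999684]
recess by depth
(array([0.5525, 0.0219]), array([551.6,  15. ]), array([163.2,  82.7]), 77.5) 1233
dock top
(array([0.5564, 0.0208]), array([557.2,  20.7]), array([199.7, 170.9]), 77.8) 3885
```

Run:
```python
from h import *
f=load('t0')
a=cv2.resize(f['image'][135:225,200:300],None,fx=5,fy=5,interpolation=cv2.INTER_CUBIC)
b=cv2.resize(f['image'][185:230,335:400],None,fx=5,fy=5,interpolation=cv2.INTER_CUBIC)
o=np.zeros((450,500+325,3),np.uint8);o[:,:500]=a;o[:225,500:]=b
cv2.imwrite('pics/c1.png',o[:,:800])
```

```text
(no output)
```

View pics/c1.png

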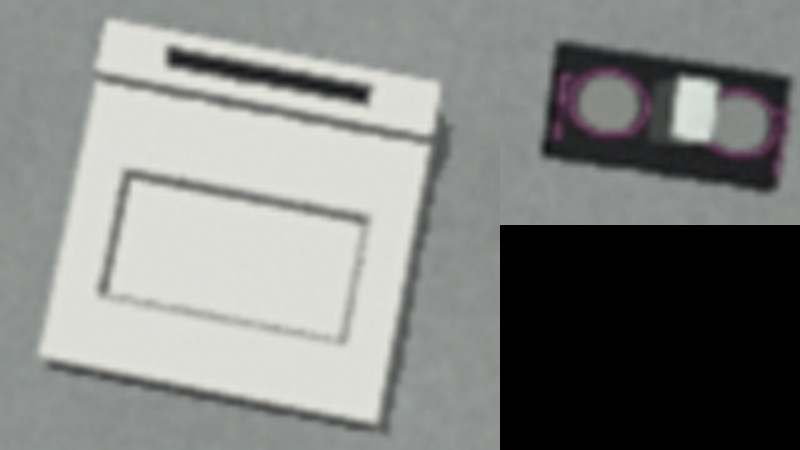

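The crop shows the recess corners (5x crop px) at TL (125,172), TR (369,217), BR (346,343) and BL (100,295), and the carrier with its post. I'll fly over the dock, then the carrier, with the wrist camera to refine both.

```bash
python3 - <<'E'
from h import *
f=load('t0'); c=(np.array([[125,172],[369,217],[346,343],[100,295]])+.5)/5-.5+[200,135]
w=plane(f,c,.07)[:,:2]; print(w.round(4),w.mean(0).round(4),np.linalg.norm(np.diff(w,axis=0),axis=1).round(4),[np.degrees(np.arctan2(*(w[0]-w[1])[::-1])),np.degrees(np.arctan2(*(w[3]-w[2])[::-1]))])
E
python3 -m creep '[[[0.02,-0.04,0.014,0,0,0.02],[0.04,-0.08,0.028,0,0,0.04],[0.06,-0.12,0.042,0,0,0.06],[0.08,-0.16,0.056,0,0,0.07],[0.10,-0.20,0.07,0,0,0.07]]]' 0.0854
python3 -m creep '[[[0.02,-0.04,0,0,0,0],[0.04,-0.08,0,0,0,0],[0.06,-0.12,0,0,0,0],[0.08,-0.16,0,0,0,0],[0.10,-0.20,0,0,0,0]]]'
python3 -m creep '[[[0.02,-0.04,0,0,0,0],[0.04,-0.08,0,0,0,0],[0.06,-0.12,0,0,0,0],[0.08,-0.16,0,0,0,0],[0.10,-0.20,0,0,0,0]]]'
python3 -m creep '[[[0,0,0,0,0,0],[0,0,0,0,0,0]]]'
python3 - <<'E'
from h import *
f=get('wrist','w0'); s=sense(); print(s['t'],s['ee_pos'],s['tcp_rot'],-f['R'].T@f['t'],f['R'].round(3).tolist())
w=np.array([[.55,.02,.07]])@f['R'].T+f['t']; print(w@f['K'].T/w[:,2:])
E
```

```text
[[ 0.6032  0.0844]
 [ 0.5739 -0.0578]
 [ 0.5004 -0.0428]
 [ 0.531   0.0998]] [0.5521 0.0209] [0.1453 0.075  0.1458] [np.float64(78.34914893116023), np.float64(77.86171373678847)]
t: 0.6
ee_pos: [0.2841, 0.4216, 0.3013]
tcp_rot: [-0.339, -3.123, 0.001]
wrist_force: [0.2, 0.1, 0.1]
grip_width: 0.0852
finger_force: 0.0
t: 1.1
ee_pos: [0.3841, 0.2217, 0.301]
tcp_rot: [-0.339, -3.123, 0.0]
wrist_force: [0.8, -0.3, -0.5]
grip_width: 0.0855
finger_force: 0.0
t: 1.6
ee_pos: [0.4841, 0.0216, 0.3009]
tcp_rot: [-0.34, -3.123, -0.0]
wrist_force: [0.8, 1.1, 0.1]
grip_width: 0.0851
finger_force: 0.0
t: 1.8
ee_pos: [0.4838, 0.0227, 0.3006]
tcp_rot: [-0.343, -3.121, -0.001]
wrist_force: [-0.4, 0.1, 0.4]
grip_width: 0.0855
finger_force: 0.0
1.85 [0.48355953 0.02357638 0.30079605] [-3.40479244e-01 -3.12186612e+00 -6.19403902e-04] [0.40590767 0.04021918 0.44462116] [[0.218, 0.976, 0.0], [0.929, -0.207, 0.305], [0.298, -0.066, -0.952]]
[[260.7569312  207.31291361   1.        ]]
```

View pics/w0.png

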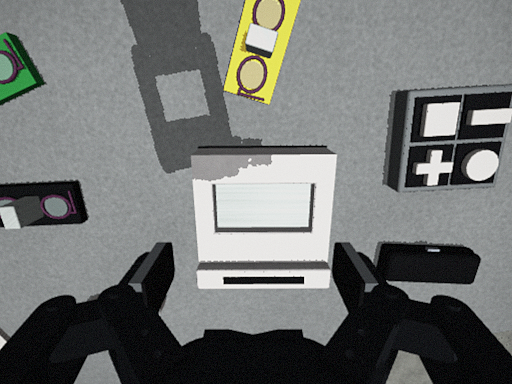

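The wrist view shows the recess at cols 213–315, rows 183–233 with the dock around it, and the console at the right. I'll fit the mouth edges from depth and brightness.

Run:
```python
from h import *
f=load('w0'); P=cloud(f); z=P[...,2]; g=f['image'].max(2).astype(int)
print('g row 208',g[208,205:222],g[208,306:322]); print('col 262',g[176:190,262],g[226:242,262])
print('z row 208',z[208,208:222:2].round(3),z[208,306:322:2].round(3)); print('z col',z[176:190:2,262].round(3),z[226:242:2,262].round(3))
m=np.zeros(z.shape,np.uint8); m[170:245,200:330]=(z<.067)[170:245,200:330]
n,l,s,c=cv2.connectedComponentsWithStats(m); i=1+s[1:,4].argmax(); print(s[i])
w=plane(f,np.argwhere(l==i)[:,::-1],.07)[:,:2]; print('mouth',cv2.minAreaRect((w*1000).astype(np.float32)),w.mean(0))
# dock top outline
m=np.zeros(z.shape,np.uint8); m[130:300,180:350]=((z>.06))[130:300,180:350]
# intensity gradient edges: subpixel max-gradient lines
gf=cv2.GaussianBlur(f['image'].max(2),(3,3),0).astype(float)
def line(pts): vx,vy,x0,y0=cv2.fitLine(np.float32(pts),cv2.DIST_HUBER,0,.01,.01).ravel(); return np.array([vx,vy]),np.array([x0,y0])
gx=cv2.Sobel(gf,cv2.CV_64F,1,0);gy=cv2.Sobel(gf,cv2.CV_64F,0,1)
L=line([(205+np.argmin(gx[r,205:222]),r) for r in range(190,226)])
R=line([(306+np.argmax(gx[r,306:322]),r) for r in range(190,226)])
T=line([(c,176+np.argmin(gy[176:190,c])) for c in range(222,306)])
B=line([(c,226+np.argmax(gy[226:242,c])) for c in range(222,306)])
def X(a,b): t=np.linalg.solve(np.c_[a[0],-b[0]],b[1]-a[1]); return a[1]+t[0]*a[0]
C=np.array([X(L,T),X(R,T),X(R,B),X(L,B)]); w=plane(f,C,.07)[:,:2]
print(C.round(1),w.round(4),w.mean(0).round(4),np.linalg.norm(np.diff(w,axis=0),axis=1).round(4),[np.degrees(np.arctan2(*(w[1]-w[0])[::-1])),np.degrees(np.arctan2(*(w[2]-w[3])[::-1]))])
```

```text
g row 208 [233 233 231 235 232 234 233 240 168  72  62 117 219 234 226 226 227] [230 234 245 176  63  65  53 197 223 233 237 233 231 232 231 233]
col 262 [236 232 233 233 233 234 228 211 227 233 232 229 230 230] [211 122  64  79  78  65 164 227 229 236 233 235 231 234 232 233]
z row 208 [0.072 0.071 0.071 0.057 0.058 0.057 0.056] [0.056 0.057 0.052 0.065 0.071 0.071 0.071 0.071]
z col [0.072 0.07  0.072 0.072 0.057 0.056 0.056] [0.058 0.054 0.06  0.068 0.072 0.072 0.071 0.072]
[ 212  184  102   49 4722]
mouth ((552.6814575195312, 22.156753540039062), (145.05422973632812, 75.12931823730469), 77.4210205078125) [0.55126184 0.02272485]
[[211.5 182. ]
 [314.7 182. ]
 [311.3 232. ]
 [214.6 232. ]] [[ 0.4973 -0.0401]
 [ 0.5291  0.1026]
 [ 0.6054  0.0858]
 [ 0.5737 -0.056 ]] [0.5514 0.0231] [0.1462 0.0781 0.1453] [np.float64(77.42116374479215), np.float64(77.41738014801716)]
```

```bash
python3 -m creep '[[[0,-0.04,0,0,0,0],[0,-0.08,0,0,0,0.02],[0,-0.12,0,0,0,0.04],[0,-0.16,0,0,0,0.04],[0,-0.20,0,0,0,0.04]]]'
python3 -m creep '[[[0,-0.04,0,0,0,0],[0,-0.08,0,0,0,0],[0,-0.12,0,0,0,0],[0,-0.15,0,0,0,0],[0,-0.165,0,0,0,0]]]'
python3 -m creep '[[[0,0,-0.03,0,0,0],[0,0,-0.06,0,0,0],[0,0,-0.08,0,0,0],[0,0,-0.08,0,0,0],[0,0,-0.08,0,0,0]]]'
python3 - <<'E'
from h import *
f=get('wrist','w1'); s=sense(); print(s['t'],s['ee_pos'],s['tcp_rot'])
E
```

```text
t: 2.35
ee_pos: [0.4838, -0.1762, 0.3015]
tcp_rot: [0.273, 3.129, 0.0]
wrist_force: [0.6, 0.4, 0.8]
grip_width: 0.0852
finger_force: 0.0
t: 2.85
ee_pos: [0.4842, -0.342, 0.3011]
tcp_rot: [-0.277, -3.129, -0.001]
wrist_force: [0.2, 0.3, 0.4]
grip_width: 0.0852
finger_force: 0.0
t: 3.35
ee_pos: [0.4844, -0.3403, 0.2217]
tcp_rot: [0.275, 3.13, 0.0]
wrist_force: [0.1, 0.8, 0.5]
grip_width: 0.0854
finger_force: 0.0
3.4 [ 0.48485887 -0.34096191  0.22296617] [ 2.74842367e-01  3.12771865e+00 -1.60147405e-03]
```

View pics/w1.png

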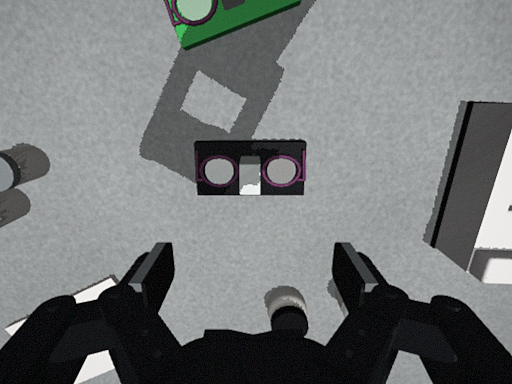

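The wrist view shows the carrier at cols 195–305, rows 140–194, with its post top at about (250,190). I'll locate the post top by depth and the block by colour.

Run:
```python
from h import *
f=load('w1'); P=cloud(f); z=P[...,2]; im=f['image'].astype(int); g=im.max(2)
m=np.zeros(z.shape,np.uint8); m[140:200,225:275]=((z>.066)&(z<.08))[140:200,225:275]
w=plane(f,np.argwhere(m)[:,::-1],.072)[:,:2]*1000; print('post depth',m.sum(),cv2.minAreaRect(w.astype(np.float32)),w.mean(0),np.median(z[m>0]))
m[:]=0; m[130:205,185:315]=(g<60)[130:205,185:315]
m=cv2.morphologyEx(m,cv2.MORPH_CLOSE,np.ones((9,9)))
ys,xs=np.nonzero(m);print(xs.min(),xs.max(),ys.min(),ys.max())
print('post g',g[150:200,250], 'row', g[190,232:268], g[133:150,225], z[184:200,250].round(3))
w=plane(f,np.argwhere(m)[:,::-1],.022)[:,:2]*1000; print('block',cv2.minAreaRect(w.astype(np.float32)),w.mean(0))
```

```text
post depth 697 ((484.8020324707031, -343.90972900390625), (23.098302841186523, 36.99835968017578), 79.06513977050781) [ 484.35679073 -344.12442463] 0.07330097049241806
194 305 140 194
post g [ 24  19  17  11   9  18  58  80  71  74  71  72  73  77 117 153 154 151
 145 154 143 145 141 142 144 145 143 148 150 147 148 146 142 129 212 247
 242 240 237 235 238 239 239 247 206 123 158 162 165 168] row [ 29  32  37  31  28  25  19  93 184 242 239 237 242 238 239 236 236 238
 238 239 241 239 237 239 241 240 246 245 139  23  30  32  36  29  33  32] [102  94 101  95 105 105  90  40   1  12  20  14  20  22  18  21  19] [0.073 0.073 0.074 0.075 0.074 0.074 0.073 0.073 0.074 0.074 0.073 0.072
 0.002 0.002 0.002 0.003]
block ((483.4108581542969, -343.845947265625), (139.98277282714844, 70.54800415039062), 79.94798278808594) [ 477.86503503 -344.83293499]
```

```bash
python3 -m creep '[[[-0.001,-0.003,-0.03,0,0,0],[-0.001,-0.003,-0.06,0,0,0],[-0.001,-0.003,-0.09,0,0,0],[-0.001,-0.003,-0.12,0,0,0],[-0.001,-0.003,-0.14,0,0,0]]]'
python3 -m creep '[[[0,0,-0.015,0,0,0],[0,0,-0.03,0,0,0],[0,0,-0.037,0,0,0],[0,0,-0.037,0,0,0]]]'
python3 -m creep '[[[0,0,0,0,0,0],[0,0,0,0,0,0],[0,0,0,0,0,0],[0,0,0,0,0,0],[0,0,0,0,0,0]]]' 0.01 60
python3 -m creep '[[[0,0,0,0,0,0],[0,0,0,0,0,0],[0,0,0,0,0,0],[0,0,0.01,0,0,0],[0,0,0.02,0,0,0]]]'
```

```text
t: 3.9
ee_pos: [0.4835, -0.3444, 0.0813]
tcp_rot: [0.276, 3.128, -0.001]
wrist_force: [-0.9, 0.4, 0.5]
grip_width: 0.0853
finger_force: 0.0
t: 4.3
ee_pos: [0.4828, -0.3444, 0.0439]
tcp_rot: [-0.277, -3.129, -0.001]
wrist_force: [-0.2, -0.2, 0.2]
grip_width: 0.0853
finger_force: 0.0
t: 4.8
ee_pos: [0.4834, -0.3449, 0.0451]
tcp_rot: [0.277, 3.128, -0.001]
wrist_force: [2.7, -0.6, 8.0]
grip_width: 0.0227
finger_force: 61.6
t: 5.3
ee_pos: [0.4816, -0.3435, 0.0631]
tcp_rot: [-0.277, -3.126, -0.003]
wrist_force: [0.2, -0.0, -2.9]
grip_width: 0.0232
finger_force: 59.6
```

```bash
python3 -m creep '[[[0,0,0.03,0,0,0],[0,0,0.06,0,0,0],[0,0.01,0.085,0,0,0],[0.004,0.03,0.1,0,0,0],[0.01,0.06,0.11,0,0,0]]]'
python3 -m creep '[[[0.007,0.035,0,0,0,0],[0.014,0.07,0,0,0,-0.02],[0.021,0.105,0,0,0,-0.03],[0.028,0.14,0,0,0,-0.044],[0.035,0.175,0,0,0,-0.044]]]'
python3 -m creep '[[[0.007,0.035,0,0,0,0],[0.014,0.07,0,0,0,0],[0.02,0.1,0,0,0,0],[0.023,0.12,0,0,0,0],[0.0245,0.131,0,0,0,0]]]'
python3 -m creep '[[[0,0,0,0,0,0],[0,0,0,0,0,0],[0,0,0,0,0,0]]]'
python3 - <<'E'
from h import *
f=get('wrist','w2'); s=sense(); print(s['t'],s['ee_pos'],s['tcp_rot']); t=get('top','t2')
o=np.zeros((384,800,3),np.uint8); o[:,:512]=f['image']; o[:350,520:790]=cv2.resize(t['image'][120:260,190:298],(270,350)); cv2.imwrite('pics/c2.png',o)
E
```

```text
t: 5.8
ee_pos: [0.493, -0.2851, 0.1762]
tcp_rot: [0.28, 3.127, -0.002]
wrist_force: [0.0, 0.5, -3.4]
grip_width: 0.023
finger_force: 59.8
t: 6.3
ee_pos: [0.5273, -0.1079, 0.174]
tcp_rot: [-0.347, -3.121, -0.0]
wrist_force: [-0.1, 0.6, -3.3]
grip_width: 0.0231
finger_force: 59.8
t: 6.8
ee_pos: [0.5519, 0.0231, 0.174]
tcp_rot: [-0.343, -3.122, -0.0]
wrist_force: [-0.6, -0.2, -3.6]
grip_width: 0.0231
finger_force: 59.8
t: 7.1
ee_pos: [0.5522, 0.0204, 0.1742]
tcp_rot: [-0.348, -3.122, 0.001]
wrist_force: [-0.4, -0.6, -3.1]
grip_width: 0.0229
finger_force: 59.8
7.15 [0.55225419 0.02039435 0.17427985] [-3.48294260e-01 -3.12204560e+00  5.09635552e-04]
```

View pics/c2.png

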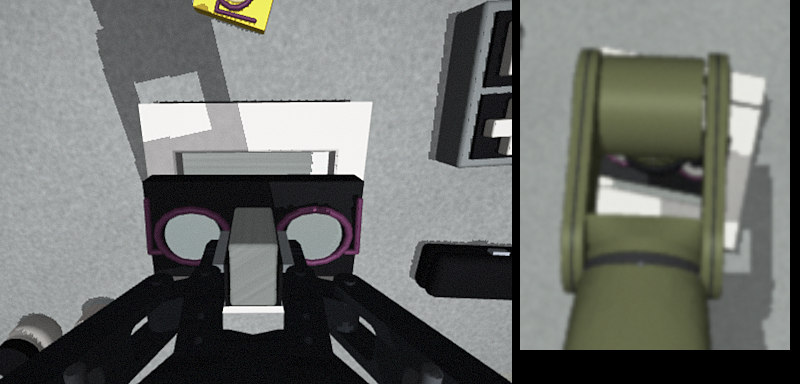

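The view shows the carrier held squarely (cols 145–363, near edge row ~176–190) above the recess, whose near mouth edge is at row ~150 between cols 175 and 338. I'll compute the relative offset in tool-aligned axes.

Run:
```python
from h import *
f=load('w2'); P=cloud(f); z=P[...,2]; g=f['image'].max(2).astype(int)
print('z col160',z[170:200:2,185].round(3)); 
m=np.zeros(z.shape,np.uint8); m[170:280,130:380]=((z>.143)&(z<.160)&(g<70))[170:280,130:380]
print(m.sum(), np.median(z[m>0]))
zt=np.median(z[m>0])
# plane tilt
A=P[m>0]; k=np.linalg.lstsq(np.c_[A[:,:2]-A[:,:2].mean(0),np.ones(len(A))],A[:,2],rcond=None)[0]; print('tilt',k)
a=np.radians(77.4); yv=np.array([np.cos(a),np.sin(a)]); xv=np.array([yv[1],-yv[0]])
for zz in (zt,.1513):
  w=plane(f,np.argwhere(m)[:,::-1],zz)[:,:2]; u=w@xv; v=w@yv
  print('near edge u',np.percentile(u,[0,.5,1,2]).round(4)); 
  print('v edges',np.percentile(v,[0,.5,99.5,100]).round(4))
print('block yaw',cv2.minAreaRect((w*1000).astype(np.float32)))
r=np.array([.552,.0222]); print('recess u,v',r@xv,r@yv,'tcp',sense()['ee_pos'][:2]@np.c_[xv,yv])
print(g[160,168:184],g[160,322:345]); print(g[144:158,250])
# block left/right extents per row
for row in (200,215,230,245,260):
  xs=np.nonzero(m[row])[0]; q=plane(f,[[xs.min(),row],[xs.max(),row]],zt)[:,:2]; print(row,xs.min(),xs.max(),(q@yv).round(4),(q@xv).round(4))
for row in (160,170):
  L=168+np.argmin(np.diff(g[row,168:184])); R=326+np.argmax(np.diff(g[row,326:345])); q=plane(f,[[L+.5,row],[R+.5,row]],.07)[:,:2]; print('mouth',L,R,(q@yv).round(4),(q@yv).mean())
rr=144+np.argmax(abs(np.diff(g[144:158,250]))); print('mouth near',rr,plane(f,[[250,rr+.5]],.07)[0,:2]@xv)
```

```text
z col160 [0.057 0.057 0.058 0.139 0.145 0.149 0.152 0.152 0.153 0.152 0.153 0.153
 0.154 0.152 0.153]
10341 0.1525162728792585
tilt [ 0.04215612 -0.01927332  0.15310035]
near edge u [0.4985 0.4991 0.4992 0.4994]
v edges [0.0689 0.0704 0.209  0.21  ]
near edge u [0.4988 0.4995 0.4996 0.4997]
v edges [0.0684 0.0699 0.2095 0.2105]
block yaw ((552.703125, 19.387237548828125), (142.1373748779297, 72.4512710571289), 77.26524353027344)
recess u,v 0.5338632726311854 0.14208042136593166 tcp [0.53454478 0.14044287]
[174 174 177 181 177 155 143 126  83  64  71  68  69  62  98 150] [244 243 242 245 249 245 153  65  81  82  77  75  95 217 231 225 242 244
 244 244 244 244 244]
[245 244 246 245 248 242 231 155 108 161 155 159 162 160]
200 144 357 [0.071  0.2072] [0.5137 0.514 ]
215 145 356 [0.0703 0.2077] [0.524  0.5243]
230 146 355 [0.0697 0.2083] [0.5348 0.5351]
245 147 354 [0.069  0.2088] [0.5459 0.5462]
260 153 353 [0.0717 0.2094] [0.5575 0.5578]
mouth 175 334 [0.0698 0.2153] 0.14255512835209908
mouth 176 333 [0.0699 0.2152] 0.14255457945134686
mouth near 150 0.4958301186481565
```

```bash
python3 -m creep '[[[0.0007,0.003,-0.01,0,0,0],[0.0007,0.003,-0.025,0,0,0],[0.0007,0.003,-0.04,0,0,0],[0.0007,0.003,-0.04,0,0,0],[0.0007,0.003,-0.04,0,0,0]]]'
python3 - <<'E'
from h import *
f=get('wrist','w3'); P=cloud(f); z=P[...,2]; g=f['image'].max(2).astype(int); s=sense(); print(s['t'],s['ee_pos'],s['tcp_rot'])
a=np.radians(77.4); yv=np.array([np.cos(a),np.sin(a)]); xv=np.array([yv[1],-yv[0]]); u=P[...,:2]@xv; v=P[...,:2]@yv
def fit(m,n): 
  A=np.c_[u[m]-u[m].mean(),v[m]-v[m].mean(),np.ones(m.sum())]; print(n,m.sum(),np.linalg.lstsq(A,z[m],rcond=None)[0].round(4))
m=(z>.105)&(z<.122)&(g<70)&(u>.505)&(u<.56)&(v>.075)&(v<.205)
fit(m,'block'); 
d=(z>.06)&(z<.08)&(g>150)&(v>.05)&(v<.24)&(u<.493)&(u>.4); fit(d,'docktop')
f2=load('w0');P=cloud(f2);z=P[...,2];u=P[...,:2]@xv; v=P[...,:2]@yv
fit((z>.065)&(z<.078)&(v>.05)&(v<.24)&(u<.61)&(u>.45),'docktop w0')
f2=load('w1');P=cloud(f2);z=P[...,2];u=P[...,:2]@xv; v=P[...,:2]@yv
c=np.array([.484,-.344]);fit((z>.015)&(z<.027)&(abs(u-c@xv)<.03)&(abs(v-c@yv)<.065)&(f2['image'].max(2)<70),'block w1')
E
```

```text
t: 7.7
ee_pos: [0.5523, 0.0245, 0.1329]
tcp_rot: [-0.346, -3.12, 0.0]
wrist_force: [-0.3, -0.9, -3.3]
grip_width: 0.0228
finger_force: 59.6
7.75 [0.55304561 0.02442228 0.13396996] [-3.46052299e-01 -3.12193608e+00  9.68332023e-05]
block 6815 [ 0.0957 -0.0096  0.1129]
docktop 13728 [-0.      0.0001  0.0714]
docktop w0 8497 [-0.0011 -0.0001  0.0712]
block w1 1923 [-0.001   0.0002  0.0234]
```

Run:
```python
from h import *
f=load('w3'); P=cloud(f); z=P[...,2]; g=f['image'].max(2).astype(int)
a=np.radians(77.4); yv=np.array([np.cos(a),np.sin(a)]); xv=np.array([yv[1],-yv[0]]); u=P[...,:2]@xv; v=P[...,:2]@yv
for lo,hi in((.077,.09),(.115,.13),(.155,.17),(.193,.206)):
  print(lo,[float(np.percentile(z[m],30).round(4)) if (m:=(z>.1)&(z<.13)&(v>lo)&(v<hi)&(u>b)&(u<b+.008)&(g<60)).sum()>8 else None for b in np.arange(.5,.57,.008)])
m=(z>.1)&(z<.13)&(g<70)&(u<.53)&(abs(v-.14)<.09)
w=plane(f,np.argwhere(m)[:,::-1],np.median(z[m]))[:,:2]; print(np.median(z[m]),np.percentile(w@xv,[.5,1,2]).round(4))
for row in range(195,260,10):
  xs=np.nonzero(m[row])[0]
  if len(xs): q=plane(f,[[xs.min(),row],[xs.max(),row]],.1125)[:,:2]; print(row,xs.min(),xs.max(),(q@yv).round(4),(q@yv).mean().round(4),(q@xv).round(4))
```

```text
0.077 [0.1103, 0.111, 0.1111, 0.1117, 0.1155, 0.116, 0.1111, 0.1107, 0.1107]
0.115 [0.1103, 0.1109, 0.111, 0.1113, 0.1108, None, None, None, None]
0.155 [0.1102, 0.1108, 0.1109, 0.1112, 0.1111, None, None, None, None]
0.193 [0.11, 0.1108, 0.1108, 0.1154, 0.1112, 0.1144, 0.111, 0.1108, 0.1106]
0.11118928150029073 [0.4978 0.4978 0.4979]
195 144 361 [0.0759 0.2128] 0.1443 [0.5091 0.5093]
205 145 356 [0.0757 0.2104] 0.143 [0.5159 0.516 ]
215 145 356 [0.0749 0.2112] 0.143 [0.5227 0.5229]
225 146 355 [0.0747 0.2113] 0.143 [0.5298 0.53  ]
```

Level and centred within 1 mm. Now I'll lower it gently.

```bash
python3 -m creep '[[[0.0007,-0.0007,-0.004,0,0,0],[0.0007,-0.0007,-0.01,0,0,0],[0.0007,-0.0007,-0.016,0,0,0],[0.0007,-0.0007,-0.022,0,0,0],[0.0007,-0.0007,-0.026,0,0,0]]]'
python3 -m creep '[[[0,0,-0.002,0,0,0],[0,0,-0.004,0,0,0],[0,0,-0.006,0,0,0],[0,0,-0.006,0,0,0]]]'
```

```text
t: 8.25
ee_pos: [0.5533, 0.0238, 0.1073]
tcp_rot: [-0.346, -3.121, 0.0]
wrist_force: [-0.4, 0.1, -3.0]
grip_width: 0.023
finger_force: 59.7
t: 8.65
ee_pos: [0.5537, 0.0237, 0.1022]
tcp_rot: [-0.346, -3.122, 0.0]
wrist_force: [0.1, 0.6, -2.9]
grip_width: 0.0234
finger_force: 59.7
```

```bash
python3 -m creep '[[[0,0,-0.001,0,0,0],[0,0,-0.002,0,0,0],[0,0,-0.003,0,0,0],[0,0,-0.004,0,0,0],[0,0,-0.005,0,0,0]]]'
python3 -m creep '[[[0,0,-0.001,0,0,0],[0,0,-0.002,0,0,0],[0,0,-0.003,0,0,0],[0,0,-0.003,0,0,0],[0,0,-0.003,0,0,0]]]'
```

```text
t: 9.15
ee_pos: [0.554, 0.0237, 0.0981]
tcp_rot: [0.346, 3.122, -0.0]
wrist_force: [-4.5, -0.0, 3.7]
grip_width: 0.0231
finger_force: 60.6
t: 9.65
ee_pos: [0.554, 0.0237, 0.0942]
tcp_rot: [0.346, 3.122, 0.0]
wrist_force: [-2.7, -0.3, 2.0]
grip_width: 0.0229
finger_force: 60.6
```

```bash
python3 -m creep '[[[-0.001,0,-0.001,0,0,0],[-0.001,0,-0.001,0,0,0],[-0.001,0,-0.002,0,0,0],[-0.001,0,-0.002,0,0,0]]]'
python3 -m creep '[[[0,0,-0.001,0,0,0],[0,0,-0.001,0,0,0],[0,0,-0.001,0,0,0]]]'
python3 - <<'E'
from h import *
f=get('wrist','w4'); s=sense(); print(s['t'],s['ee_pos'],s['tcp_rot'])
t=get('scene','s4'); o=np.zeros((400,800,3),np.uint8); o[:,:400]=cv2.resize(f['image'][100:300,140:370],(400,348))[0:0].size or 0
o[:348,:400]=cv2.resize(f['image'][100:300,140:370],(400,348)); o[:400,400:]=cv2.resize(t['image'][140:280,220:360],(400,400)); cv2.imwrite('pics/c4.png',o)
E
```

```text
t: 10.05
ee_pos: [0.5539, 0.0237, 0.0931]
tcp_rot: [0.346, 3.12, 0.0]
wrist_force: [2.8, -0.2, 5.3]
grip_width: 0.023
finger_force: 60.9
t: 10.35
ee_pos: [0.5539, 0.0237, 0.093]
tcp_rot: [0.346, 3.12, 0.0]
wrist_force: [-0.3, 0.5, 9.2]
grip_width: 0.0228
finger_force: 61.6
10.4 [0.55399205 0.02369284 0.09308437] [3.45949988e-01 3.11988157e+00 3.67043458e-04]
```

View pics/c4.png

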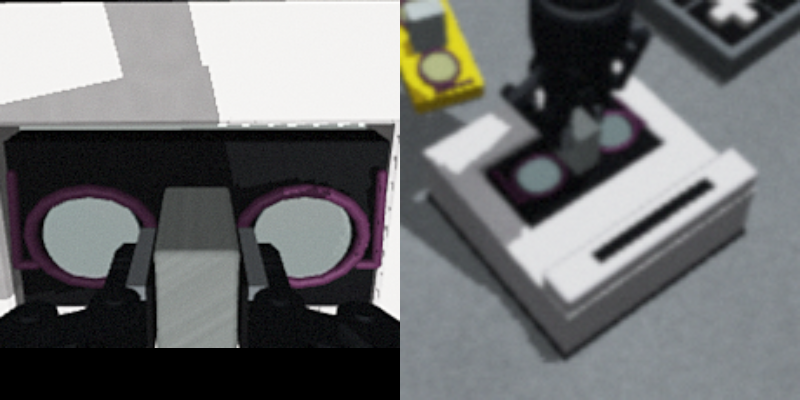

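The carrier sits in the recess, with its base apparently level with the dock top and gaps all round. I'll press harder to be sure, then compare block and dock heights.

```bash
python3 -m creep '[[[0,0,-0.001,0,0,0],[0,0,-0.002,0,0,0],[0,0,-0.003,0,0,0],[0,0,-0.003,0,0,0],[0,0,-0.003,0,0,0]]]'
python3 - <<'E'
from h import *
f=get('wrist','w5'); P=cloud(f); z=P[...,2]; g=f['image'].max(2).astype(int)
a=np.radians(77.4); yv=np.array([np.cos(a),np.sin(a)]); xv=np.array([yv[1],-yv[0]]); u=P[...,:2]@xv; v=P[...,:2]@yv
for lo,hi in((.077,.09),(.115,.13),(.155,.17),(.193,.206)):
  print(lo,[float(np.percentile(z[m],30).round(4)) if (m:=(z>.055)&(z<.09)&(v>lo)&(v<hi)&(u>b)&(u<b+.008)&(g<60)).sum()>8 else None for b in np.arange(.5,.57,.008)])
print('dock',np.percentile(z[(z>.06)&(z<.08)&(g>140)&(v>.07)&(v<.2)&(u<.49)&(u>.45)],[30,50]))
print(sense()['ee_pos'],sense()['wrist_force'])
E
```

```text
t: 10.95
ee_pos: [0.5541, 0.0237, 0.093]
tcp_rot: [0.346, 3.121, 0.0]
wrist_force: [-8.1, 0.5, 24.7]
grip_width: 0.0233
finger_force: 63.6
0.077 [0.0671, 0.071, 0.0711, 0.0712, 0.0758, 0.0762, 0.0718, 0.0707, 0.0709]
0.115 [0.0667, 0.0709, 0.071, 0.0713, 0.071, None, None, None, None]
0.155 [0.0667, 0.0709, 0.071, 0.0713, 0.0711, None, None, None, None]
0.193 [0.0672, 0.0709, 0.071, 0.0712, 0.0716, 0.0714, 0.0714, 0.0709, 0.0708]
dock [0.07101502 0.07135468]
[0.55411465 0.02371213 0.09294193] [-8.17995571  1.09359543 24.67693088]
```

Block top and dock top both read 0.071, so it is flush. Releasing and lifting.

```bash
python3 -m creep '[[[0,0,0.002,0,0,0],[0,0,0.004,0,0,0],[0,0,0.004,0,0,0]]]'
python3 -m creep '[[[0,0,0,0,0,0],[0,0,0,0,0,0],[0,0,0,0,0,0],[0,0,0,0,0,0],[0,0,0,0,0,0]]]' 0.0854
python3 -m creep '[[[0,0,0.02,0,0,0],[0,0,0.05,0,0,0],[0,0,0.08,0,0,0],[0,0,0.11,0,0,0],[0,0,0.13,0,0,0]]]'
python3 -m creep '[[[0,0.04,0,0,0,0],[0,0.08,0,0,0,0.02],[0,0.12,0,0,0,0.04],[0,0.16,0,0,0,0.06],[0,0.19,0,0,0,0.06]]]' 0
python3 -m creep '[[[0,0,0,0,0,0],[0,0,0,0,0,0]]]'
python3 - <<'E'
from h import *
f=get('wrist','w6'); t=get('top','t6'); s=sense(); print(s['t'],s['ee_pos'],s['tcp_rot'])
o=np.zeros((384,800,3),np.uint8); o[:,:512]=f['image']; o[:300,520:800]=cv2.resize(t['image'][130:220,200:284],(280,300)); cv2.imwrite('pics/c6.png',o)
E
```

```text
t: 11.3
ee_pos: [0.5533, 0.0237, 0.093]
tcp_rot: [0.346, 3.121, 0.0]
wrist_force: [0.2, 1.2, 6.9]
grip_width: 0.0228
finger_force: 61.2
t: 11.8
ee_pos: [0.5525, 0.0237, 0.0919]
tcp_rot: [-0.346, -3.122, 0.0]
wrist_force: [-0.3, -0.5, -0.4]
grip_width: 0.0854
finger_force: 0.0
t: 12.3
ee_pos: [0.5535, 0.0237, 0.225]
tcp_rot: [0.346, 3.12, 0.0]
wrist_force: [1.0, 0.5, 0.1]
grip_width: 0.0857
finger_force: 0.0
t: 12.8
ee_pos: [0.5524, 0.2158, 0.2222]
tcp_rot: [-0.25, -3.131, -0.0]
wrist_force: [0.9, -0.3, 0.1]
grip_width: 0.0123
finger_force: 0.0
t: 13.0
ee_pos: [0.5526, 0.2141, 0.222]
tcp_rot: [-0.25, -3.131, 0.001]
wrist_force: [1.1, 0.2, -0.1]
grip_width: 0.0004
finger_force: 0.0
13.1 [0.55278085 0.2129348  0.22212612] [-2.53391973e-01 -3.13103356e+00  8.00379395e-04]
```

View pics/c6.png

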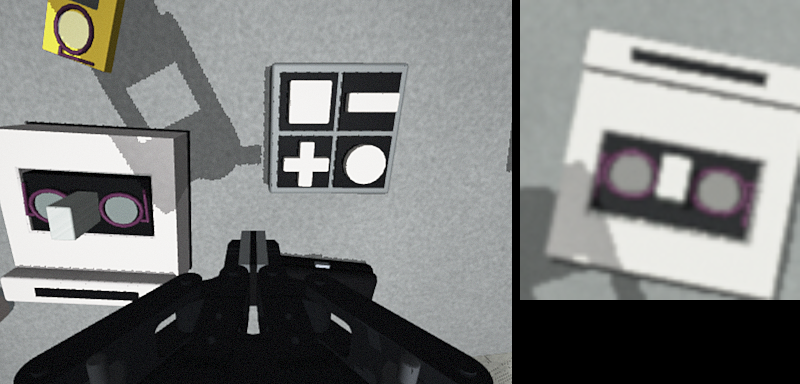

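The carrier sits seated and clear in the dock. The wrist view has the keys at square (310,102), bar (372,102), cross (306,163) and round (364,163). I'll measure them here too.

Run:
```python
from h import *
f=load('w6'); g=f['image'].max(2); m=np.zeros(g.shape,np.uint8); m[70:188,280:402]=(g>200)[70:188,280:402]
n,l,s,c=cv2.connectedComponentsWithStats(m)
tcp=np.array([.5526,.2137])
for i in range(1,n):
  if s[i,4]>150:
    w=plane(f,np.argwhere(l==i)[:,::-1],.0565)[:,:2]; r=cv2.minAreaRect((w*1000).astype(np.float32)); print(c[i].round(),w.mean(0).round(4),[np.round(x,1) for x in r],'shift',(w.mean(0)-tcp).round(4))
```

```text
[310. 101.] [0.4823 0.287 ] [array([482.7, 286.9]), array([43. , 41.7]), np.float64(80.8)] shift [-0.0703  0.0733]
[373. 102.] [0.4937 0.3544] [array([493.7, 354.4]), array([53.3, 18.3]), np.float64(80.8)] shift [-0.0589  0.1407]
[306. 164.] [0.5493 0.2763] [array([549.9, 276.3]), array([44.4, 44.8]), np.float64(35.4)] shift [-0.0033  0.0626]
[365. 164.] [0.5605 0.3435] [array([560.8, 343.4]), array([43.8, 44.4]), np.float64(80.9)] shift [0.0079 0.1298]
```

```bash
python3 -m creep '[[[0.002,0.04,0,0,0,0],[0.004,0.08,-0.01,0,0,0],[0.006,0.115,-0.03,0,0,0],[0.0075,0.129,-0.07,0,0,0],[0.0075,0.129,-0.11,0,0,0]]]' 0 40
python3 -m creep '[[[0,0,-0.02,0,0,0],[0,0,-0.037,0,0,0],[0,0,-0.037,0,0,0],[0,0,-0.037,0,0,0]]]'
```

```text
t: 13.6
ee_pos: [0.5615, 0.3438, 0.1125]
tcp_rot: [0.251, 3.129, 0.003]
wrist_force: [0.2, -1.1, -0.8]
grip_width: 0.0003
finger_force: 0.0
t: 14.0
ee_pos: [0.5612, 0.3423, 0.0762]
tcp_rot: [0.254, 3.13, 0.001]
wrist_force: [0.7, 1.2, 0.2]
grip_width: 0.0
finger_force: 0.0
```

```bash
python3 -m creep '[[[0,0,-0.007,0,0,0],[0,0,-0.014,0,0,0],[0,0,-0.02,0,0,0],[0,0,-0.025,0,0,0],[0,0,-0.028,0,0,0]]]'
python3 -m creep '[[[0,0,-0.001,0,0,0],[0,0,-0.001,0,0,0],[0,0,-0.001,0,0,0],[0,0,-0.001,0,0,0]]]'
```

```text
t: 14.5
ee_pos: [0.5609, 0.343, 0.0484]
tcp_rot: [0.252, 3.131, 0.001]
wrist_force: [-7.0, -3.3, 20.5]
grip_width: -0.0003
finger_force: 10.8
t: 14.9
ee_pos: [0.5608, 0.343, 0.0485]
tcp_rot: [0.252, 3.131, 0.0]
wrist_force: [-3.4, -2.5, 10.8]
grip_width: -0.0006
finger_force: 5.3
```

Round key is fully down. Next, the square key.

```bash
python3 -m creep '[[[0,0,0.015,0,0,0],[0,0,0.04,0,0,0],[-0.026,-0.019,0.05,0,0,0],[-0.052,-0.038,0.05,0,0,0],[-0.0785,-0.057,0.05,0,0,0]]]'
python3 -m creep '[[[0,0,0,0,0,0],[0,0,-0.01,0,0,0],[0,0,-0.02,0,0,0],[0,0,-0.02,0,0,0]]]'
python3 -m creep '[[[0,0,-0.007,0,0,0],[0,0,-0.014,0,0,0],[0,0,-0.02,0,0,0],[0,0,-0.026,0,0,0],[0,0,-0.029,0,0,0]]]'
python3 -m creep '[[[0,0,0,0,0,0],[0,0,0,0,0,0],[0,0,0,0,0,0]]]'
```

```text
t: 15.4
ee_pos: [0.4811, 0.2853, 0.097]
tcp_rot: [0.252, 3.131, 0.001]
wrist_force: [-0.3, 0.5, 0.6]
grip_width: -0.0001
finger_force: 0.0
t: 15.8
ee_pos: [0.4812, 0.2856, 0.0741]
tcp_rot: [-0.252, -3.128, 0.003]
wrist_force: [-0.7, 0.6, 0.0]
grip_width: 0.0001
finger_force: 0.0
t: 16.3
ee_pos: [0.482, 0.2859, 0.0484]
tcp_rot: [-0.252, -3.131, 0.0]
wrist_force: [-7.3, -3.6, 21.8]
grip_width: -0.0001
finger_force: 10.7
t: 16.6
ee_pos: [0.482, 0.2859, 0.0485]
tcp_rot: [-0.252, -3.131, 0.0]
wrist_force: [-4.2, -1.0, 8.5]
grip_width: -0.0001
finger_force: 4.1
```

```bash
python3 -m creep '[[[0,0,0.015,0,0,0],[0,0,0.04,0,0,0],[0.004,0.023,0.05,0,0,0],[0.008,0.046,0.05,0,0,0],[0.012,0.068,0.05,0,0,0]]]'
python3 -m creep '[[[0,0,0,0,0,0],[0,0,-0.01,0,0,0],[0,0,-0.02,0,0,0],[0,0,-0.02,0,0,0]]]'
python3 -m creep '[[[0,0,-0.007,0,0,0],[0,0,-0.014,0,0,0],[0,0,-0.02,0,0,0],[0,0,-0.026,0,0,0],[0,0,-0.029,0,0,0]]]'
python3 -m creep '[[[0,0,0,0,0,0],[0,0,0,0,0,0],[0,0,0,0,0,0]]]'
python3 -m creep '[[[0,0,0.015,0,0,0],[0,0,0.05,0,0,0],[0,0,0.1,0,0,0],[0,0,0.15,0,0,0],[0,0,0.18,0,0,0]]]'
python3 -m creep '[[[0,0,0,0,0,0],[0,0,0,0,0,0],[0,0,0,0,0,0]]]'
python3 - <<'E'
from h import *
f=get('wrist','w7'); P=cloud(f); t=get('top','t7')
g=t['image'].max(2);a=np.hstack([cv2.resize(f['image'],(400,300)),cv2.resize(t['image'][100:240,120:306],(400,300))]); cv2.imwrite('pics/c7.png',a)
for k,(x,y) in dict(round=(.5605,.343),square=(.4825,.286),bar=(.494,.354),cross=(.5495,.2755)).items():
  d=np.hypot(P[...,0]-x,P[...,1]-y)<.007; print(k,d.sum(),np.median(P[d][:,2]))
E
```

```text
t: 17.1
ee_pos: [0.4945, 0.3547, 0.0988]
tcp_rot: [0.253, 3.13, 0.002]
wrist_force: [0.1, -0.5, 0.1]
grip_width: 0.0002
finger_force: 0.0
t: 17.5
ee_pos: [0.492, 0.3519, 0.0743]
tcp_rot: [-0.253, -3.127, 0.005]
wrist_force: [-0.1, -0.0, -0.0]
grip_width: -0.0001
finger_force: 0.0
t: 18.0
ee_pos: [0.4938, 0.3535, 0.0484]
tcp_rot: [-0.252, -3.131, 0.001]
wrist_force: [-5.5, -3.9, 18.9]
grip_width: 0.0003
finger_force: 10.2
t: 18.3
ee_pos: [0.4937, 0.3535, 0.0489]
tcp_rot: [-0.252, -3.131, 0.001]
wrist_force: [-2.6, -2.8, 5.2]
grip_width: -0.0002
finger_force: 2.8
t: 18.8
ee_pos: [0.4951, 0.3547, 0.2344]
tcp_rot: [0.252, 3.126, 0.007]
wrist_force: [0.5, -0.2, 0.5]
grip_width: -0.0001
finger_force: 0.0
t: 19.1
ee_pos: [0.4929, 0.3533, 0.2265]
tcp_rot: [-0.252, -3.129, 0.002]
wrist_force: [-0.8, 1.4, 0.3]
grip_width: -0.0003
finger_force: 0.0
round 74 0.05779501692338704
square 108 0.05796738898174969
bar 654 0.27392072735262685
cross 87 0.05790180877727398
```

View pics/c7.png

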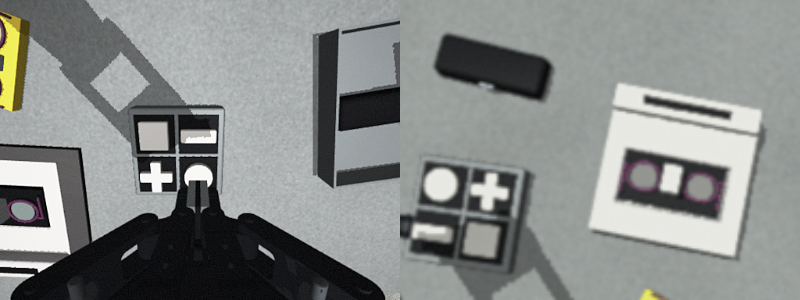

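The picture shows the keys up again, with the carrier seated in the dock and the case in place. The bar key bottomed at z 0.0485 like the other two, so I'm handing in.

```bash
python3 -c "
from plant import close_job; print(close_job())"
```

```text
the job is handed in; nothing more can be done
None
```

I pressed the carrier home flush in the dock, pressed the round, square and bar keys fully down in that order, and handed in the job at about 19 s with the arm clear; the hand-in returned no verdict.

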